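Put a small cup on the cup warmer and set its heat slider to the pointer

ROBOT

A 6-joint arm with a two-finger parallel gripper is mounted at the origin on a cart in front of the work surface, level with it; the furniture and walls round the work are solid. World frame = base frame: x ahead of the robot, y to its left, z up, the work surface at z = 0. Lengths are in mm, angles in rad, forces in N, time in s.
With the tool pointing down it reaches from about 350 to 875 mm from the base axis. Payload 4.2 kg.
Tool frame: the origin (TCP) lies at the very end of the fingers, on their centre line; the grasp point (between the pads) lies 19 mm behind it; z points along the fingers, y is the line along which they close (so a half turn about z gives the same grasp; the last joint's range is limited). The gripper opens to 85 mm and grips with 20 to 120 N. Pads are 22 mm wide; open, the fingers measure 114 mm over their backs; the gripper's body (76 mm by 85 mm) begins 54 mm behind the grasp point. The pads swing forward as they close: fully open they stand 13 mm farther back than shut.
Start: joints at [-0.914, 0.385, 0.008, 0, -1.194, -0.259], TCP at [242.132, -576.169, 192.612] pointing down, gripper open.
Joint ranges: [-3.14, 3.14], [-1.21, 2.06], [-1.07, 1.41], [-3.16, 2.05], [-2.99, -0.16], [-3.1, 3.1]. Speed limits (rad/s): [2.79, 2.79, 3.14, 3.14, 3.14, 3.14].

INTERFACE

Orientations are given as a unit quaternion [x, y, z, w].
In Python, from bench import arm, optics gives the robot as it stands. The module is installed in compiled form; this text tells all that it offers.
- The arm moves only by the tool step_arm, never from a script. Its argument "motion" is a list of rows, each an object with "dr": the turn, a rotation vector about the tool's x, y, z in units of 8 degrees (1.0 is 8 degrees), a list of three; "slide": the shift along the tool's x, y, z in mm, a list of three; "jaw": the finger opening in mm, from 0 to 85.4. A call has exactly 8 rows; each row is the pose to reach, as a shift and turn from the pose commanded when the call began, along the tool's axes at that moment; what a row does not reach only later rows make up. A row lasts 1/8 s, in which the tool goes at most 62.5 mm and 10.7 degrees, less where a joint would pass 70% of its speed; a pose out of reach is approached as far as the arm can. A call with a gripper value outside its range is refused whole. The fingers move at their own pace and stop on an object; the grip force is fixed at half the most. Time passes only in rows, so rows that repeat a pose let the fingers close, or fill a call up. It gives the time, the measured TCP pose, the force, the opening and the grip force at its end, in the units of the state.
- arm.read_state(): the state, without advancing time (a new reading comes with each control period).
- optics.get_image(name): name is "side" or "top" or "wrist"; returns the picture (384x512x3 uint8, blue, green, red); there is no depth.
- optics.camera_info(name): a dict with "camera_matrix" (3x3 intrinsics, pixels), "view" (4x4, takes a point from world to camera coordinates); the wrist camera has in their place "T_tool_cam" (4x4, takes a point from camera to tool coordinates, whose origin is the TCP and whose axes are the flange's). Camera axes: x right, y up, looking along -z (the intrinsics and any distortion apply to the point x, -y, -z); pixel columns grow to the right and rows downward; lengths in mm; the calibration is good to about 2 mm. The wrist camera is an equidistant fisheye: a pixel r from the principal point sees the ray r / f radians off the axis. A picture is of the moment at which its call begins: read the wrist's pose just before it. camera_info takes no time and is no camera call.
- arm.job_done(): hands the job in; it is judged then, once.
The state is a dict: "clock": time; "joints": joint angles; "joint_vel": joint speeds; "joint_efforts": joint torques, N m; "position": TCP position; "ee_rot": TCP orientation; "contact_force": force on the tool from outside, world axes, zero at the start; "wrist_torque": the same for the moment, N m; "gripper_width": finger opening in mm; "grasp_force": force on a finger pad.
Only numpy, scipy, OpenCV 4.12 (cv2) and the standard library are available. Lean on these libraries where they do the work, as an engineer would, in place of code of your own. Each camera call takes 0.05 s, during which the arm holds its last target. There are 200 camera calls.

TASK

Set the small white cup down upright in the middle of the round plate of the cup warmer (set it down, do not drop it) and let go. Then slide the heat grip along its track on the sloped panel until it stands level with the little pointer tab beside the track, and let go of it. Do not shift the pointer, and leave the spice jar, the salt mill and the other things where they stand.

Things in the scene. Friction and masses are not known exactly. Their poses are not given: they have to be found in the camera images.
- warmer: fixed white cup warmer, 250 mm deep (x), 220 mm wide (y), base top 30 mm high; origin on the worktop under it; x points to its back (away from the robot at yaw 0), y to its left, z up. Round plate at the front; behind it a flat metal panel that slopes up to the back, 38 degrees from level, outward normal (-0.616, 0, 0.788); wire cup rack with a tumbler above the panel
- rack_rail (a point): middle of the rack's front rail (8 mm thick, 208 mm long along the warmer's y, its centre 205 mm above the worktop). It runs right above the heat grip, which therefore cannot be reached from straight above: come in from the front with the tool tilted 27 to 45 degrees from vertical, about along the panel's normal. Axes as the warmer's
- plate_top (a point): centre of the dark round warming plate, 100 mm across, on its upper face, 34 mm above the worktop, at (-75, 0) mm in the warmer's frame; axes as the warmer's
- heat_grip (a joint): position of the heat grip along its track in m: 0 at the right end (the warmer's -y) to 0.12 at the left end; friction 2 N, it stays where it is left. Same scale as joint pointer: equal values are level. The track runs along the warmer's y, at (60, y, 78) mm in the warmer's frame, y from -60 to 60
- grip_center (a point): point in the heat grip (plain black block on the track), 20 mm out from the panel's face, 12.5 mm below the grip's top; the block is 18 mm wide along the track, 34 mm up the slope, and stands 32.5 mm out from the panel (foot 22 mm wide in the first 6 mm). Axes: x up the slope, y along the track to the left, z out of the panel
- pointer (a joint): position of the pointer tab along the track in m, same zero and direction as heat_grip; friction 4 N
- pointer_tab (a point): top of the pointer, a flat black tab 12 mm wide, 6 mm high, 34 mm down the slope from the track's middle line (it spans 23 to 45 mm down the slope); axes as grip_center
- cup_center (a point): centre of the small white cup, half-way up on its round axis; the cup is 51 mm high, 59 mm across at the rim, narrowing to 42 mm at the foot, hollow, 0.07 to 0.15 kg; z along its axis, its handle points to its own -y and reaches 55 mm from the axis
- spice_jar: spice jar with a green cap, 46 mm across, 106 mm high, origin under its middle; leave it
- salt_mill: small clear shaker with a grey domed top, 44 mm across, 90 mm high, origin under its middle; leave it
- timer: round kitchen timer, 62 mm across, 54 mm high, origin under its middle; leave it
- scoop: steel coffee scoop, 96 x 42 x 20 mm, lying flat, origin under its middle; leave it
Things that resemble listed ones, but are neither listed nor needed, are in the scene too. Leave any red or turquoise look-alike of the part that bears cup_center alone.

How it is judged (in metres and radians):
On the way, in this order (a step that is already met when the one before it is completed fails the run):
1. the small cup stands upright on the round plate, its axis within 25 mm of the plate's centre, let go (horizontal distance between cup_center and plate_top below 0.025 m and z of cup_center in the frame of plate_top between 0.02 and 0.03 m and angle between cup_center's own z axis and vertical below 0.12 rad and contact force between the fingers and small_cup below 0.1 N), for 0.2 s.
2. the heat grip stands level with the pointer, within 5 mm (y of grip_center in the frame of pointer_tab between -0.005 and 0.005 m), for 0.2 s.
At the end, for the whole second after the job is handed in: The small cup stands upright (within 0.12 rad) and still on the round plate, its axis within 25 mm of the plate's centre, and the heat grip is level with the pointer tab to within 5 mm along the track (all of step 2 and horizontal distance between cup_center and plate_top below 0.025 m and z of cup_center in the frame of plate_top between 0.02 and 0.03 m and angle between cup_center's own z axis and vertical below 0.12 rad and linear speed of small_cup below 0.02 m/s); the robot touches nothing.
It fails at once if the small cup is dropped or thrown (falls free at more than 0.6 m/s) (linear speed of small_cup above 0.6 m/s and contact force between the fingers and small_cup below 0.05 N).
It fails at once if the pointer tab is shifted by more than 4 mm (distance of pointer_tab from where it was at the start of the episode above 0.004 m).
It fails at once if the spice jar, salt mill, timer or scoop is moved by more than 30 mm (distance of any of spice_jar, salt_mill, timer, scoop from where it was at the start of the episode above 0.03 m).
It also fails if it takes over 51 s, if anything falls off the work surface, if the arm or the gripper's body presses on something with over 40 N, if the wrist force passes 120 N, or if a joint passes its speed limit or range.

## Working session

There is one attempt and no reset: what is moved stays moved. The work goes in short steps, Python scripts to look and compute and a tool call to move; the robot and the scene stay as the last step left them, time stands still between calls to the robot, and variables do not carry over. Pictures are saved under pics/ and viewed, at most 10 in all, crops included, and the job is handed in when it is done.

Besides the shell and the picture viewer there is one more tool, called as name([rows], argument=value, ...), one row to a line, values as JSON. step_arm: Moves the arm, as the interface text tells. Its arguments: {"type":"object","properties":{"motion":{"type":"array","items":{"type":"object","properties":{"dr":{"type":"array","items":{"type":"number"}},"slide":{"type":"array","items":{"type":"number"}},"jaw":{"type":"number"}}}}},"required":["motion"]}

```bash
mkdir -p pics; ls
python3 - <<'E'
from bench import arm, optics
import cv2, numpy as np
s=arm.read_state(); print(s)
for n in("side","top"):
    im=optics.get_image(n); cv2.imwrite(f"pics/{n}0.png",im); 
    c=optics.camera_info(n); print(n,c)
print(optics.camera_info("wrist"))
a=cv2.imread("pics/side0.png");b=cv2.imread("pics/top0.png")
E
```

```text
pics
{'clock': 0.0, 'joints': array([-9.14382179e-01,  3.85535082e-01,  6.59812111e-03, -5.11649680e-04,
       -1.19399525e+00, -2.58623424e-01]), 'joint_vel': array([ 6.89169312e-04,  1.14361712e-03,  1.34665527e-03, -9.68988902e-04,
       -1.15260411e-03,  6.58018110e-05]), 'joint_efforts': array([-1.20815159e-03, -3.92283833e+01,  1.88406193e+01,  4.18636009e+00,
       -4.63723336e-03, -9.04459867e-07]), 'position': array([ 241.87715093, -575.55791482,  191.52192218]), 'ee_rot': array([-1.97493948e-01,  9.80303496e-01,  1.06313854e-03, -2.58413577e-04]), 'contact_force': array([-0.15346013, -0.31331994,  0.31680483]), 'wrist_torque': array([ 0.05374796, -0.03463677,  0.00894306]), 'grasp_force': 0.0, 'gripper_width': 85.12185365941605}
side {'camera_matrix': array([[353.2532545 ,   0.        , 249.74456575],
       [  0.        , 353.2532545 , 190.51612635],
       [  0.        ,   0.        ,   1.        ]]), 'view': array([[-8.91206602e-01, -4.53436860e-01, -1.20750652e-02,
         5.32706539e+02],
       [ 2.03495849e-01, -4.23468484e-01,  8.82759244e-01,
        -1.6297130
[... 535 characters left out ...]
       [-2.04815164e-01,  1.53358304e-02,  9.78680520e-01,
        -1.51397605e+03],
       [ 0.00000000e+00,  0.00000000e+00,  0.00000000e+00,
         1.00000000e+00]])}
{'camera_matrix': array([[297.31863964,   0.        , 259.24536757],
       [  0.        , 297.31863964, 193.84305444],
       [  0.        ,   0.        ,   1.        ]]), 'T_tool_cam': array([[ 6.83377233e-04,  9.46774714e-01,  3.21896217e-01,
         8.27600723e+01],
       [ 9.99998721e-01, -1.81604004e-04, -1.58882973e-03,
        -2.54957826e-01],
       [-1.44580618e-03,  3.21896891e-01, -9.46773627e-01,
        -1.80856261e+02],
       [ 0.00000000e+00,  0.00000000e+00,  0.00000000e+00,
         1.00000000e+00]])}
```

View pics/top0.png

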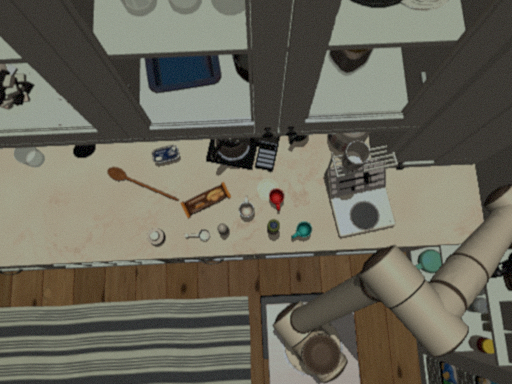

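View pics/side0.png

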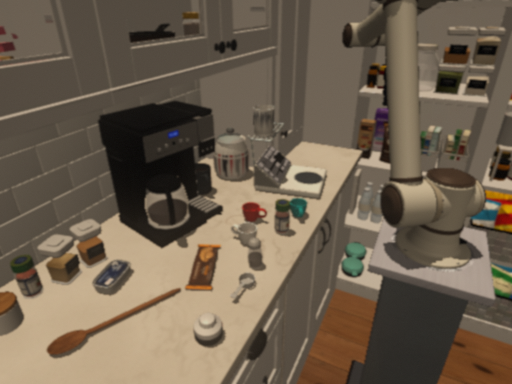

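The top view shows the warmer at (362,200), with its dark plate at (364,215). Three cups could be the target: white (247,212), red (277,197) and turquoise (303,230). The white one fits the description, and I'll confirm it in an enlarged crop along with the warmer.

Run:
```python
import cv2, numpy as np
a=cv2.imread("pics/side0.png");b=cv2.imread("pics/top0.png")
R=lambda im,x,y,w,h,W,H:cv2.resize(im[y:y+h,x:x+w],(W,H),interpolation=cv2.INTER_CUBIC)
top=np.hstack([R(b,205,175,120,70,480,280),R(b,325,140,80,70,320,280)])
bot=np.hstack([R(a,220,190,100,80,400,320),R(a,245,135,100,80,400,320)])
cv2.imwrite("pics/crop1.png",np.vstack([top,bot]))
```

```text
(no output)
```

View pics/crop1.png

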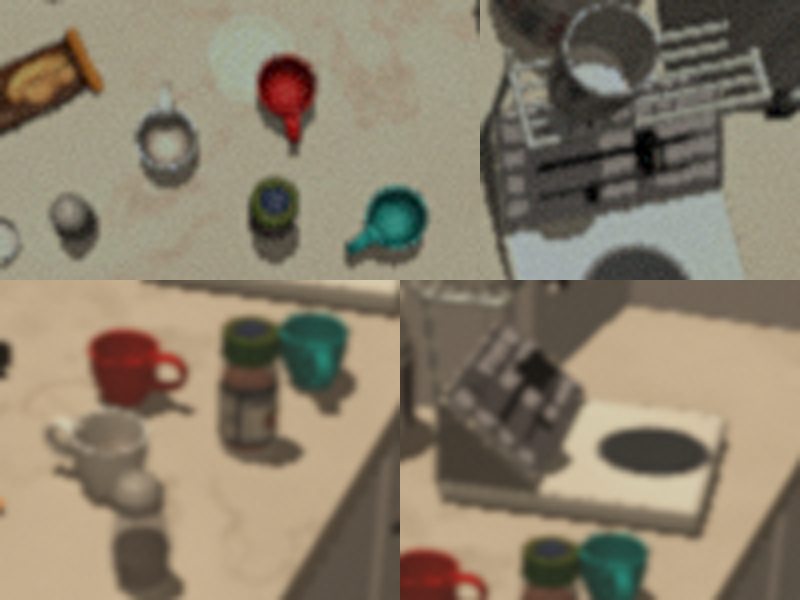

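```bash
cat > h.py <<'E'
from bench import arm, optics
import cv2, numpy as np
from scipy.spatial.transform import Rotation as Ro
def ray(n,px,pose=None):
    c=optics.camera_info(n);K=c["camera_matrix"];u=(np.array(px,float)-K[:2,2])/K[0,0]
    if n=="wrist":
        r=np.hypot(*u);d=np.array([*(u/r*np.sin(r)),np.cos(r)])*[1,-1,-1]
        p,q=pose;T=np.eye(4);T[:3,:3]=Ro.from_quat(q).as_matrix();T[:3,3]=p;M=T@c["T_tool_cam"]
    else: d=np.array([u[0],-u[1],-1]);M=np.linalg.inv(c["view"])
    return M[:3,3],M[:3,:3]@d
def plane(n,px,z,pose=None):
    o,d=ray(n,px,pose);return o+d*(z-o[2])/d[2]
def proj(n,P,pose=None):
    c=optics.camera_info(n);K=c["camera_matrix"]
    if n=="wrist":
        T=np.eye(4);T[:3,:3]=Ro.from_quat(pose[1]).as_matrix();T[:3,3]=pose[0];V=np.linalg.inv(T@c["T_tool_cam"])
    else: V=c["view"]
    q=(V@[*P,1])[:3]*[1,-1,-1]
    if n=="wrist":
        th=np.arctan2(np.hypot(*q[:2]),q[2]);u=q[:2]/np.hypot(*q[:2])*th
    else: u=q[:2]/q[2]
    return K[:2,2]+K[0,0]*u
def blobs(m,amin=20):
    n,l,s,c=cv2.connectedComponentsWithStats(m.astype(np.uint8));return [(i,s[i],c[i]) for i in range(1,n) if s[i,4]>=amin],l
def delta(R,p,s=None):  # target -> slide, dr
    s=s or arm.read_state();R0=Ro.from_quat(s["ee_rot"])
    return R0.inv().apply(np.array(p)-s["position"]).round(1),((R0.inv()*R).as_rotvec()/np.radians(8)).round(2)
E
python3 - <<'E'
from h import *
b=cv2.imread("pics/top0.png").astype(int);
g=b.max(2)
m=np.zeros(g.shape,bool);m[195:232,345:385]=g[195:232,345:385]<95
for i,s,c in blobs(m)[0]: print("plate",s,c,plane("top",c,34))
a=cv2.imread("pics/side0.png").astype(int).max(2)
m=np.zeros(a.shape,bool);m[165:190,285:330]=a[165:190,285:330]<110
for i,s,c in blobs(m)[0]: print("plate side",s,c,plane("side",c,34))
print("cup top",plane("top",(246.8,210.8),51))
for n,px,z in(("mill",(223.5,228),90),("jar",(273.3,225),106),("turq",(304,229),51),("red",(276.5,196.5),51)):print(n,plane("top",px,z))
# warmer base front corners & base edge (z=30)
w=cv2.inRange(cv2.imread("pics/top0.png")[185:245,325:400],(150,150,150),(255,255,255))
cs,_=cv2.findContours(w,cv2.RETR_EXTERNAL,cv2.CHAIN_APPROX_SIMPLE)
c=max(cs,key=cv2.contourArea);print(cv2.contourArea(c),cv2.approxPolyDP(c,3,True)[:,0]+[325,185])
# track ends, grip, pointer in crop coordinates
for n,px,z in(("trackL",(325+(538-480)/4,140+168/4),78),("trackR",(325+(705-480)/4,140+137/4),78),("grip",(367,177.5),100),("ptr",(353,188),60)):print(n,plane("top",px,z))
E
```

```text
plate [345 195   8   4  23] [347.82608696 196.08695652] [ 531.06509644 -172.19817861   34.        ]
plate [351 202  27  28 588] [364.04421769 215.19897959] [ 455.09683579 -226.36035076   34.        ]
plate side [285 165   5  10  29] [286.37931034 168.27586207] [ 560.67847884 -260.88568469   34.        ]
plate side [295 172  30  11 232] [308.17672414 177.44827586] [ 452.13989921 -216.96497965   34.        ]
cup top [489.49674447 211.50402011  51.        ]
mill [423.69325265 296.66423528  90.        ]
jar [423.71183109 118.4314343  106.        ]
turq [411.55565796   4.12452306  51.        ]
red [538.51525055  98.40321091  51.        ]
1103.5 [[385 189]
 [357 194]
 [347 201]
 [333 199]
 [340 233]
 [360 230]
 [351 224]
 [348 212]
 [356 201]
 [363 199]
 [379 210]
 [380 220]
 [375 227]
 [393 223]]
trackL [ 576.55876218 -136.24414742   78.        ]
trackR [ 598.89126509 -294.05647331   78.        ]
grip [ 583.37104491 -233.69189491  100.        ]
ptr [ 555.55869781 -188.43937859   60.        ]
```

The crop confirms that the white cup is upright with its handle pointing to world +x. The warmer is yawed about 8°, and the pointer is left of the grip. On the way to the cup I'll stop to look at the warmer with the wrist camera.

Run:
```python
from h import *
R=Ro.from_quat([0,1,0,0]); print(delta(R,[400,-225,230]))
```

```text
(array([-281.5,  262.1,  -37.9]), array([ 0.01, -0.  ,  2.85]))
```

step_arm([
  {"dr":[0,0,0.2],"slide":[-20,20,-10],"jaw":85},
  {"dr":[0,0,0.6],"slide":[-60,55,-20],"jaw":85},
  {"dr":[0,0,1.1],"slide":[-110,100,-30],"jaw":85},
  {"dr":[0,0,1.7],"slide":[-165,150,-38],"jaw":85},
  {"dr":[0,0,2.2],"slide":[-215,200,-38],"jaw":85},
  {"dr":[0,0,2.6],"slide":[-255,240,-38],"jaw":85},
  {"dr":[0,0,2.8],"slide":[-275,257,-38],"jaw":85},
  {"dr":[0,0,2.85],"slide":[-281,262,-38],"jaw":85},
])

```text
clock: 1.1
position: [400.3, -223.6, 230.5]
ee_rot: [-0.002, 1.0, 0.0, 0.0]
contact_force: [0.1, 0.2, 0.6]
gripper_width: 84.8
grasp_force: 0.0
```

Run:
```python
from h import *
s=arm.read_state(); im=optics.get_image("wrist"); cv2.imwrite("pics/w1.png",im); cv2.imwrite("pics/w1b.png",cv2.resize(im,(800,600),interpolation=cv2.INTER_CUBIC))
np.savez("w1.npz",p=s["position"],q=s["ee_rot"]); print(s["clock"],s["position"],s["ee_rot"],s["joints"])
```

```text
1.1 [ 400.31193361 -223.57425912  230.53585185] [-1.84874016e-03  9.99998275e-01  1.75910991e-04  1.95297379e-05] [-1.53633980e-01  6.80755163e-02 -3.13827020e-01 -3.81078209e-04
 -1.18890971e+00 -1.41332284e+00]
```

View pics/w1b.png

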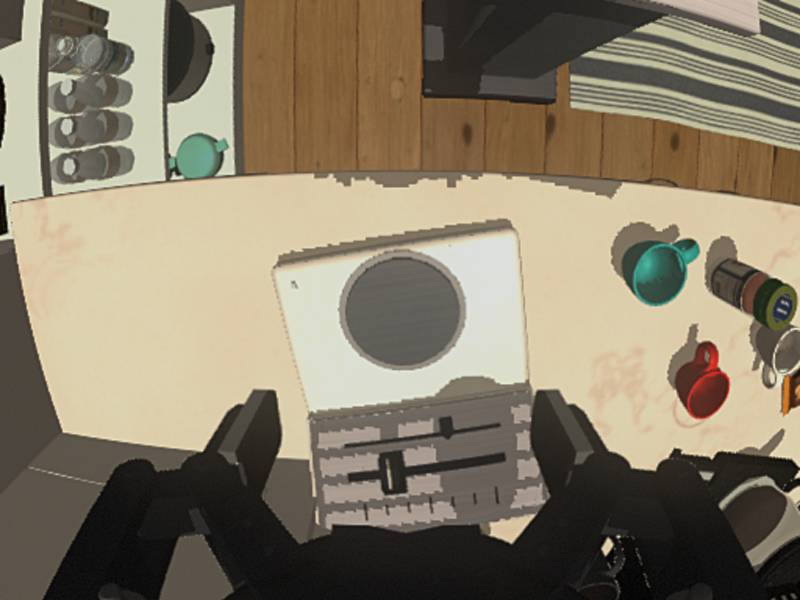

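The wrist picture (shown at 1.5625 times the raw size) has the plate at about (403,310), the pointer tab at (447,427) and the grip at (392,472). The track runs from (347,478) to (505,457), and nothing hides the panel. Next I'll measure these.

```bash
cat > warm.py <<'E'
from h import *
d=np.load("w1.npz");pose=(d["p"],d["q"]);im=cv2.imread("pics/w1.png").astype(int);g=im.max(2)
def comp(x0,y0,x1,y1,t):
    m=np.zeros(g.shape,bool);m[y0:y1,x0:x1]=g[y0:y1,x0:x1]<t
    B,l=blobs(m,8);i,s,c=max(B,key=lambda b:b[1][4]);return s,c,l==i
s,c,m=comp(205,150,310,245,140);pl=plane("wrist",c,34,pose);print("plate",s,c,pl)
ct=max(cv2.findContours(m.astype(np.uint8),0,2)[0],key=cv2.contourArea)[:,0]
P=np.array([plane("wrist",q,34,pose) for q in ct])
(cx,cy),r=cv2.minEnclosingCircle(P[:,:2].astype(np.float32));print("circle",cx,cy,r)
pl=np.array([cx,cy,34])
# front base edge corners (z=30) and panel bottom
fl,fr=[plane("wrist",np.array(p)/1.5625,30,pose) for p in((276,268),(516,226))]
print("front",fl,fr,np.degrees(np.arctan2(-(fr-fl)[0],(fr-fl)[1])))
tr,tl=[plane("wrist",np.array(p)/1.5625,78,pose) for p in((347,478),(505,457))]
print("track",tr,tl,np.linalg.norm(tl-tr),np.degrees(np.arctan2(-(tl-tr)[0],(tl-tr)[1])))
E
python3 warm.py
```

```text
plate [ 221  164   74   70 4071] [257.31196266 198.77745026] [ 452.74881456 -225.4732874    34.        ]
circle 454.7276916503906 -225.77272033691406 50.6524772644043
front [ 415.50290259 -335.1167763    30.        ] [ 378.21363424 -129.57824041   30.        ] 10.282886916511684
track [ 602.06543331 -276.01888723   78.        ] [ 578.2763806  -131.62926008   78.        ] 146.33620008463242 9.355773099985388
```

Run:
```python
import cv2
im=cv2.imread("pics/w1.png");cv2.imwrite("pics/w1c.png",cv2.resize(im[260:340,195:345],(800,427),interpolation=cv2.INTER_NEAREST))
```

```text
(no output)
```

View pics/w1c.png

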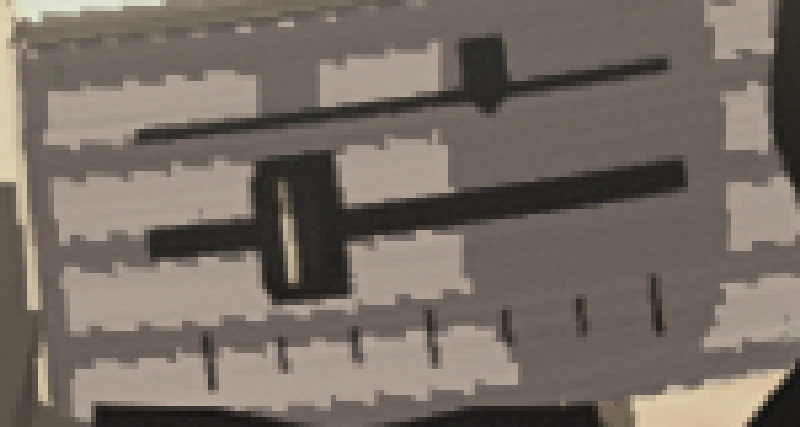

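```bash
cat >> warm.py <<'E'
yaw=np.radians(9.5)
ex=np.array([np.cos(yaw),np.sin(yaw),0]);ey=np.array([-np.sin(yaw),np.cos(yaw),0]);ez=np.array([0,0,1.])
O=pl+135*ex;O[2]=78;a=np.radians(38);U=np.cos(a)*ex+np.sin(a)*ez;N=-np.sin(a)*ex+np.cos(a)*ez
def panel(px,h,n="wrist",pose=pose):
    o,dd=ray(n,px,pose);X=o+dd*((O+h*N-o)@N)/(dd@N);return np.array([(X-O)@U,(X-O)@ey]).round(1)
if __name__=="__main__":
    f=lambda x,y:(195+x/5.3333,260+y/5.3333)
    for n,p,h in(("ptr",f(484,75),6),("ptr tip",f(488,105),6),("ptr L",f(505,60),6),("ptr R",f(460,60),6),("grip line mid",f(287.5,230),32.5),("line top",f(281,178),32.5),("line bot",f(294,282),32.5),
      ("tick0",f(209,360),0),("tick60",f(432,338),0),("tick120",f(656,305),0),("slotR",f(148,245),0),("slotL",f(686,173),0),("pslotR",f(137,136),0),("pslotL",f(667,65),0)):print(n,panel(p,h))
E
python3 warm.py
```

```text
plate [ 221  164   74   70 4071] [257.31196266 198.77745026] [ 452.74881456 -225.4732874    34.        ]
circle 454.7276916503906 -225.77272033691406 50.6524772644043
front [ 415.50290259 -335.1167763    30.        ] [ 378.21363424 -129.57824041   30.        ] 10.282886916511684
track [ 602.06543331 -276.01888723   78.        ] [ 578.2763806  -131.62926008   78.        ] 146.33620008463242 9.355773099985388
ptr [-32.7  23.5]
ptr tip [-24.6  23.4]
ptr L [-35.8  29.5]
ptr R [-37.6  17.8]
grip line mid [  0.9 -29.8]
line top [-12.3 -29.8]
line bot [ 14.1 -29.9]
tick0 [ 34.9 -59.8]
tick60 [35.6  0.1]
tick120 [35.9 59.8]
slotR [  1.7 -72.6]
slotL [ 1.9 72.9]
pslotR [-28.6 -72.2]
pslotL [-27.8  72.4]
```

The panel geometry checks out: the ticks fall at -59.8, 0.1 and 59.8. The grip is at y = -29.8 mm and the pointer at +23.5 mm, so the grip has to travel +53.3 mm. Now to the cup.

step_arm([
  {"dr":[0,0,0],"slide":[-5,30,0],"jaw":85},
  {"dr":[0,0,0],"slide":[-10,85,0],"jaw":85},
  {"dr":[0,0,0],"slide":[-20,145,0],"jaw":85},
  {"dr":[0,0,0],"slide":[-30,205,0],"jaw":85},
  {"dr":[0,0,0],"slide":[-40,265,0],"jaw":85},
  {"dr":[0,0,0],"slide":[-50,325,0],"jaw":85},
  {"dr":[0,0,0],"slide":[-60,385,0],"jaw":85},
  {"dr":[0,0,0],"slide":[-60,435,0],"jaw":85},
])

```text
clock: 2.15
position: [460.5, 210.3, 230.1]
ee_rot: [0.001, 1.0, -0.0, -0.0]
contact_force: [1.5, -0.1, -0.1]
gripper_width: 84.9
grasp_force: 0.0
```

step_arm([
  {"dr":[0,0,0],"slide":[0,0,20],"jaw":85},
  {"dr":[0,0,0],"slide":[0,0,40],"jaw":85},
  {"dr":[0,0,0],"slide":[0,0,50],"jaw":85},
  {"dr":[0,0,0],"slide":[0,0,50],"jaw":85},
  {"dr":[0,0,0],"slide":[0,0,50],"jaw":85},
  {"dr":[0,0,0],"slide":[0,0,50],"jaw":85},
  {"dr":[0,0,0],"slide":[0,0,50],"jaw":85},
  {"dr":[0,0,0],"slide":[0,0,50],"jaw":85},
])

```text
clock: 3.15
position: [459.8, 209.3, 180.9]
ee_rot: [0.0, 1.0, 0.0, 0.0]
contact_force: [0.6, 0.1, -0.9]
gripper_width: 85.2
grasp_force: 0.0
```

Run:
```python
from h import *
s=arm.read_state(); im=optics.get_image("wrist"); cv2.imwrite("pics/w2.png",im); cv2.imwrite("pics/w2b.png",cv2.resize(im[150:384,130:442],(800,600),interpolation=cv2.INTER_CUBIC))
np.savez("w2.npz",p=s["position"],q=s["ee_rot"]); print(s["clock"],s["position"],s["ee_rot"],s["joints"])
print(proj("wrist",[489.5,211.5,51],(s["position"],s["ee_rot"])))
```

```text
3.15 [459.81258742 209.30155118 180.89515085] [3.40759642e-05 9.99999964e-01 1.73629577e-04 2.01652226e-04] [ 7.49007416e-01  1.89971496e-01 -2.98780497e-01  2.30126242e-05
 -1.08151252e+00 -2.31988271e+00]
[260.88999231 199.67914568]
```

View pics/w2b.png

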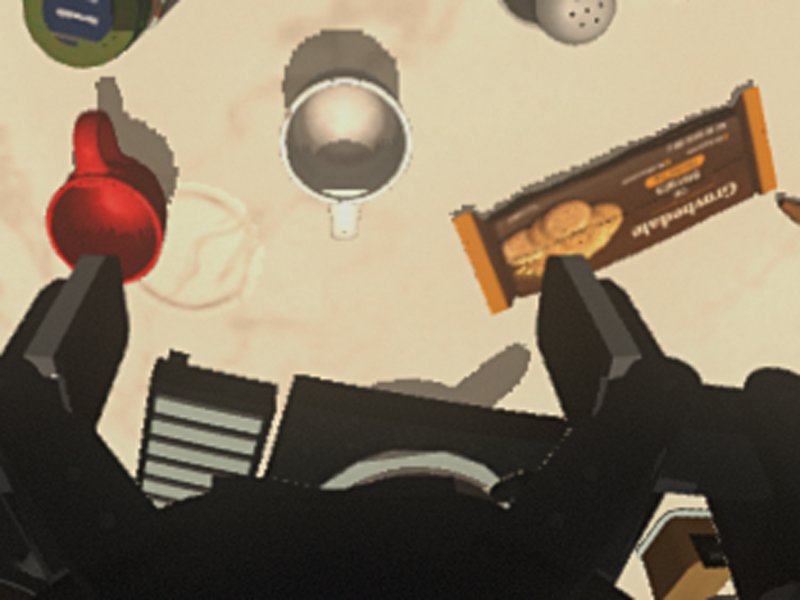

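The white cup's rim is centred at about (346,141) in the crop, which is (264.9,205.0) in raw pixels. Its handle points straight to +x, and both sides along y are free for the fingers.

Run:
```python
from h import *
d=np.load("w2.npz");pose=(d["p"],d["q"])
f=lambda x,y:(130+x/2.5641,150+y/2.5641)
c=plane("wrist",f(346,141),51,pose);print(c)
for e in((281,141),(411,141),(346,78),(346,203)):print(plane("wrist",f(*e),51,pose)-c)
print(delta(Ro.from_quat([0,1,0,0]),[c[0],c[1],9]))
```

```text
[495.82047217 216.04691576  51.        ]
[ 1.49691124e-02 -2.83851570e+01  0.00000000e+00]
[ 0.04998268 28.48932178  0.        ]
[-28.59415192  -0.1925561    0.        ]
[29.96250434  0.23108565  0.        ]
(array([-36. ,   6.7, 171.8]), array([ 0.,  0., -0.]))
```

step_arm([
  {"dr":[0,0,0],"slide":[-15,3,10],"jaw":85},
  {"dr":[0,0,0],"slide":[-32,6,30],"jaw":85},
  {"dr":[0,0,0],"slide":[-36,7,60],"jaw":85},
  {"dr":[0,0,0],"slide":[-36,7,90],"jaw":85},
  {"dr":[0,0,0],"slide":[-36,7,120],"jaw":85},
  {"dr":[0,0,0],"slide":[-36,7,145],"jaw":85},
  {"dr":[0,0,0],"slide":[-36,7,162],"jaw":85},
  {"dr":[0,0,0],"slide":[-36,7,169],"jaw":85},
])

```text
clock: 4.2
position: [495.7, 215.7, 9.7]
ee_rot: [0.0, 1.0, -0.001, -0.001]
contact_force: [0.3, -0.1, -0.0]
gripper_width: 84.9
grasp_force: 0.0
```

step_arm([
  {"dr":[0,0,0],"slide":[0,0,0],"jaw":66},
  {"dr":[0,0,0],"slide":[0,0,0],"jaw":58},
  {"dr":[0,0,0],"slide":[0,0,0],"jaw":52},
  {"dr":[0,0,0],"slide":[0,0,0],"jaw":48},
  {"dr":[0,0,0],"slide":[0,0,0],"jaw":44},
  {"dr":[0,0,0],"slide":[0,0,0],"jaw":40},
  {"dr":[0,0,0],"slide":[0,0,0],"jaw":40},
  {"dr":[0,0,0],"slide":[0,0,0],"jaw":40},
])

```text
clock: 5.2
position: [495.7, 216.2, 11.6]
ee_rot: [0.0, 1.0, -0.0, -0.0]
contact_force: [0.2, -0.4, 0.0]
gripper_width: 39.8
grasp_force: 0.0
```

Run:
```python
from h import *
s=arm.read_state();a=optics.get_image("side");b=optics.get_image("wrist");print(s["position"],s["gripper_width"],s["grasp_force"])
cv2.imwrite("pics/s3.png",a);cv2.imwrite("pics/w3.png",b)
R=lambda im,x,y,w,h:cv2.resize(im[y:y+h,x:x+w],(400,400),interpolation=cv2.INTER_CUBIC)
cv2.imwrite("pics/c3.png",np.hstack([R(a,190,170,130,130),R(b,160,150,200,200)]))
```

```text
[495.70621    216.18455603  11.56294535] 39.82398671469954 0.0
```

View pics/c3.png

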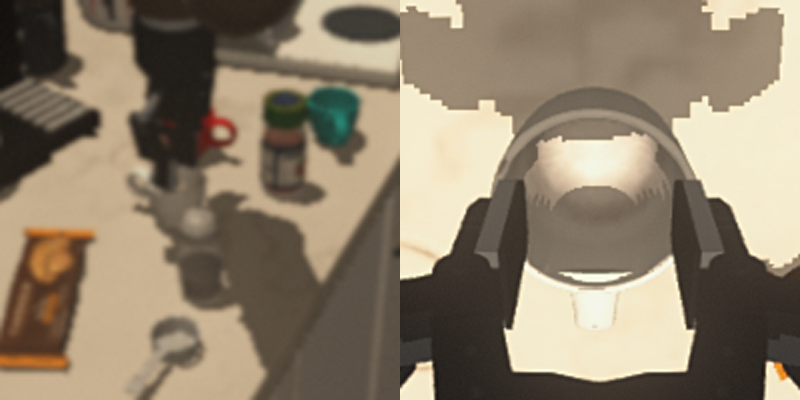

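Run:
```python
from h import *
s=arm.read_state();pose=(s["position"],s["ee_rot"])
for e in((597,110),(597,290),(500,190),(697,190),(597,88),(597,325)):
  px=(160+(e[0]-400)/2,150+e[1]/2);print(e,plane("wrist",px,51,pose).round(1),plane("wrist",px,45,pose).round(1))
for P in((495.7,216,11),(495.7,236,25),(495.7,196,25),(506,236,30),(484,236,30)):
  u=proj("wrist",P,pose);print(P,(u-[160,150])*2+[400,0])
```

```text
(597, 110) [467.1 215.9  51. ] [469.4 215.9  45. ]
(597, 290) [524.5 215.8  51. ] [529.2 215.8  45. ]
(500, 190) [490.5 189.4  51. ] [493.8 188.3  45. ]
(697, 190) [490.5 243.1  51. ] [493.8 244.2  45. ]
(597, 88) [461.2 215.9  51. ] [463.2 215.9  45. ]
(597, 325) [538.7 215.8  51. ] [544.  215.8  45. ]
(495.7, 216, 11) [597.55601413 147.27384753]
(495.7, 236, 25) [661.19289051 165.45132123]
(495.7, 196, 25) [533.92451607 165.46126238]
(506, 236, 30) [661.26605925 201.71386911]
(484, 236, 30) [664.44857637 137.75055453]
```

The rim still projects to (495.8, 216), so the cup hasn't moved and the fingers straddle it, but without any force. I'll close further and see where they stop.

step_arm([
  {"dr":[0,0,0],"slide":[0,0,0],"jaw":36},
  {"dr":[0,0,0],"slide":[0,0,0],"jaw":32},
  {"dr":[0,0,0],"slide":[0,0,0],"jaw":28},
  {"dr":[0,0,0],"slide":[0,0,0],"jaw":24},
  {"dr":[0,0,0],"slide":[0,0,0],"jaw":20},
  {"dr":[0,0,0],"slide":[0,0,0],"jaw":20},
  {"dr":[0,0,0],"slide":[0,0,0],"jaw":20},
  {"dr":[0,0,0],"slide":[0,0,0],"jaw":20},
])

```text
clock: 6.3
position: [495.7, 216.2, 11.6]
ee_rot: [0.0, 1.0, -0.0, -0.0]
contact_force: [0.2, -0.4, -0.1]
gripper_width: 20.0
grasp_force: 0.0
```

Run:
```python
from h import *
t=optics.get_image("top");b=optics.get_image("wrist")
cv2.imwrite("pics/t4.png",t);cv2.imwrite("pics/w4.png",b)
R=lambda im,x,y,w,h:cv2.resize(im[y:y+h,x:x+w],(400,400),interpolation=cv2.INTER_CUBIC)
cv2.imwrite("pics/c4.png",np.hstack([R(t,205,170,80,80),R(b,160,150,200,200)]))
```

```text
(no output)
```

View pics/c4.png

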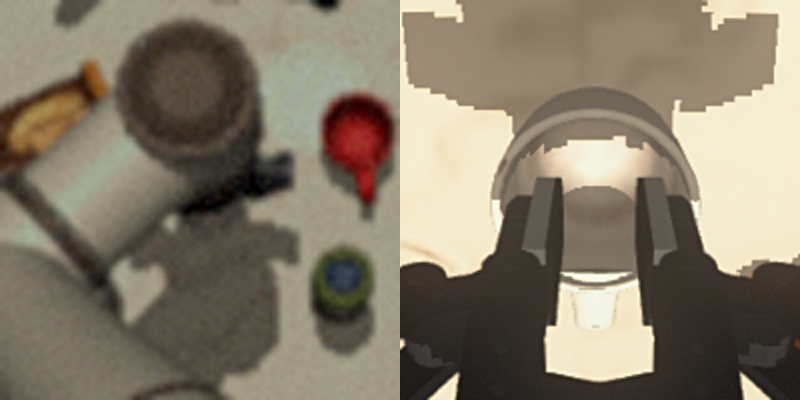

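Run:
```python
from h import *
s=arm.read_state();pose=(s["position"],s["ee_rot"])
a=cv2.imread("pics/s3.png")
for z in (0,12,25,38,51,65,80,100):
  r=[]
  for P in((495.7,240,z),(495.7,192,z),(495.7,216,z)):
    u=proj("side",P);v=a[int(round(u[1])),int(round(u[0]))];r.append((((u-[190,170])*3.077).round(),v.tolist()))
  print(z,r)
for P in ((466.3,216,51),(525,216,51),(495.7,245.5,51),(495.7,186.5,51)):print((proj("side",P)-[190,170])*3.077)
# wrist: pad front edge at inner face for TCP offsets
for z in(11,20,30,40,50,60,75):
  print(z,[((proj("wrist",(x,226,z),pose)-[160,150])*2+[400,0]).round() for x in(484.7,506.7)])
```

```text
0 [(array([165., 232.]), [68, 85, 98]), (array([188., 206.]), [92, 110, 124]), (array([177., 219.]), [81, 98, 111])]
12 [(array([165., 222.]), [78, 94, 106]), (array([188., 196.]), [84, 101, 113]), (array([177., 209.]), [86, 103, 116])]
25 [(array([165., 211.]), [84, 99, 112]), (array([187., 185.]), [81, 98, 112]), (array([176., 198.]), [89, 107, 121])]
38 [(array([165., 200.]), [85, 103, 116]), (array([187., 175.]), [83, 101, 114]), (array([176., 187.]), [81, 97, 112])]
51 [(array([164., 189.]), [54, 63, 71]), (array([187., 163.]), [37, 44, 51]), (array([176., 176.]), [70, 83, 93])]
65 [(array([164., 176.]), [29, 35, 41]), (array([187., 151.]), [26, 33, 37]), (array([176., 164.]), [56, 65, 74])]
80 [(array([164., 163.]), [28, 33, 39]), (array([187., 138.]), [26, 31, 36]), (array([175., 150.]), [26, 32, 37])]
100 [(array([163., 145.]), [36, 44, 53]), (array([187., 121.]), [27, 31, 36]), (array([175., 132.]), [27, 33, 38])]
[203.34695264 183.41680667]
[149.19894979 168.44925559]
[161.53728322 191.64666817]
[189.67899088 160.70755137]
11 [array([628., 117.]), array([627., 176.])]
20 [array([629., 127.]), array([628., 189.])]
30 [array([631., 140.]), array([629., 204.])]
40 [array([633., 154.]), array([631., 220.])]
50 [array([635., 170.]), array([633., 239.])]
60 [array([637., 188.]), array([635., 259.])]
75 [array([641., 218.]), array([638., 293.])]
```

Run:
```python
from h import *
d=np.load("w2.npz");pose=(d["p"],d["q"]);p=d["p"];R=Ro.from_quat(d["q"])
print("seen 176.8,250.6 / 343.7,250.6")
for k in(0,13,20,30,40,50,60):
  print(k,[proj("wrist",p+R.apply([tx,42.5,-k]),pose).round() for tx in(11,-11)], [proj("wrist",p+R.apply([11,-42.5,-k]),pose).round()])
```

```text
seen 176.8,250.6 / 343.7,250.6
0 [array([323., 209.]), array([320., 238.])] [array([195., 209.])]
13 [array([327., 216.]), array([324., 247.])] [array([191., 216.])]
20 [array([330., 221.]), array([326., 252.])] [array([189., 221.])]
30 [array([333., 228.]), array([330., 261.])] [array([185., 228.])]
40 [array([338., 236.]), array([333., 269.])] [array([181., 236.])]
50 [array([342., 244.]), array([337., 279.])] [array([176., 244.])]
60 [array([347., 254.]), array([341., 290.])] [array([171., 254.])]
```

All the evidence agrees: in w2 the open tips project about 55 mm behind the reported TCP (13 mm of that is the swing), and with the jaw at 40 or 20 mm the tips sit at z≈54, above the rim. So the real finger ends are about 42 mm behind the reported TCP. Before going lower I'll check where the gripper body starts.

Run:
```python
from h import *
s=arm.read_state();pose=(s["position"],s["ee_rot"]);p=s["position"]
b=cv2.imread("pics/w4.png");print([int(b[r,258].max()) for r in range(280,384,3)])
for k in(54,73,90,105,115,130,150):
  print(k,[proj("wrist",p+[dx,0,k],pose).round() for dx in(-43,-38,0)])
```

```text
[127, 125, 138, 250, 122, 241, 245, 245, 245, 245, 246, 216, 243, 243, 244, 243, 244, 244, 243, 243, 189, 55, 53, 51, 50, 48, 46, 46, 41, 41, 37, 34, 35, 33, 32]
54 [array([259., 187.]), array([259., 197.]), array([259., 268.])]
73 [array([259., 201.]), array([259., 213.]), array([259., 291.])]
90 [array([259., 219.]), array([259., 232.]), array([259., 316.])]
105 [array([260., 240.]), array([259., 255.]), array([259., 343.])]
115 [array([260., 258.]), array([260., 274.]), array([259., 364.])]
130 [array([260., 294.]), array([260., 311.]), array([260., 400.])]
150 [array([260., 367.]), array([260., 384.]), array([260., 457.])]
```

The body edge fits k of at least 104 mm, so the whole gripper is offset by about 42 mm. I'll open here, with the tips still above the rim, then descend gently.

step_arm([
  {"dr":[0,0,0],"slide":[0,0,0],"jaw":85},
  {"dr":[0,0,0],"slide":[0,0,0],"jaw":85},
  {"dr":[0,0,0],"slide":[0,0,0],"jaw":85},
  {"dr":[0,0,0],"slide":[0,0,0],"jaw":85},
  {"dr":[0,0,0],"slide":[0,0,0],"jaw":85},
  {"dr":[0,0,0],"slide":[0,0,0],"jaw":85},
  {"dr":[0,0,0],"slide":[0,0,5],"jaw":85},
  {"dr":[0,0,0],"slide":[0,0,10],"jaw":85},
])

```text
clock: 7.4
position: [495.7, 216.1, 1.2]
ee_rot: [0.0, 1.0, -0.0, -0.0]
contact_force: [-0.1, -0.6, -0.2]
gripper_width: 84.7
grasp_force: 0.0
```

step_arm([
  {"dr":[0,0,0],"slide":[0,0,5],"jaw":85},
  {"dr":[0,0,0],"slide":[0,0,10],"jaw":85},
  {"dr":[0,0,0],"slide":[0,0,15],"jaw":85},
  {"dr":[0,0,0],"slide":[0,0,20],"jaw":85},
  {"dr":[0,0,0],"slide":[0,0,25],"jaw":85},
  {"dr":[0,0,0],"slide":[0,0,28],"jaw":85},
  {"dr":[0,0,0],"slide":[0,0,30],"jaw":85},
  {"dr":[0,0,0],"slide":[0,0,30],"jaw":85},
])

```text
clock: 8.4
position: [495.7, 216.2, -28.5]
ee_rot: [0.0, 1.0, -0.0, -0.0]
contact_force: [-0.4, -0.1, 0.5]
gripper_width: 85.0
grasp_force: 0.0
```

step_arm([
  {"dr":[0,0,0],"slide":[0,0,0],"jaw":66},
  {"dr":[0,0,0],"slide":[0,0,0],"jaw":60},
  {"dr":[0,0,0],"slide":[0,0,0],"jaw":55},
  {"dr":[0,0,0],"slide":[0,0,0],"jaw":50},
  {"dr":[0,0,0],"slide":[0,0,0],"jaw":46},
  {"dr":[0,0,0],"slide":[0,0,0],"jaw":42},
  {"dr":[0,0,0],"slide":[0,0,0],"jaw":40},
  {"dr":[0,0,0],"slide":[0,0,0],"jaw":40},
])

```text
clock: 9.4
position: [496.0, 216.3, -27.8]
ee_rot: [-0.0, 1.0, 0.0, 0.0]
contact_force: [-0.9, -1.1, 6.1]
gripper_width: 56.0
grasp_force: 62.4
```

step_arm([
  {"dr":[0,0,0],"slide":[0,0,-3],"jaw":40},
  {"dr":[0,0,0],"slide":[0,0,-8],"jaw":40},
  {"dr":[0,0,0],"slide":[0,0,-18],"jaw":40},
  {"dr":[0,0,0],"slide":[0,0,-35],"jaw":40},
  {"dr":[0,0,0],"slide":[0,0,-55],"jaw":40},
  {"dr":[0,0,0],"slide":[0,0,-80],"jaw":40},
  {"dr":[0,0,0],"slide":[0,0,-105],"jaw":40},
  {"dr":[0,0,0],"slide":[0,0,-120],"jaw":40},
])

```text
clock: 10.4
position: [496.2, 216.6, 93.4]
ee_rot: [-0.0, 1.0, 0.001, 0.001]
contact_force: [0.3, 0.5, -1.3]
gripper_width: 55.8
grasp_force: 63.6
```

Run:
```python
from h import *
s=arm.read_state();a=optics.get_image("side");b=optics.get_image("wrist");print(s["clock"],s["position"],s["gripper_width"],s["grasp_force"],s["contact_force"])
cv2.imwrite("pics/s5.png",a);cv2.imwrite("pics/w5.png",b)
R=lambda im,x,y,w,h:cv2.resize(im[y:y+h,x:x+w],(400,400),interpolation=cv2.INTER_CUBIC)
cv2.imwrite("pics/c5.png",np.hstack([R(a,180,110,130,130),R(b,160,150,200,200)]))
```

```text
10.4 [496.18236698 216.57899281  93.38875487] 55.823553601950806 63.57955757965101 [ 0.3236163   0.51105054 -1.34175397]
```

View pics/c5.png

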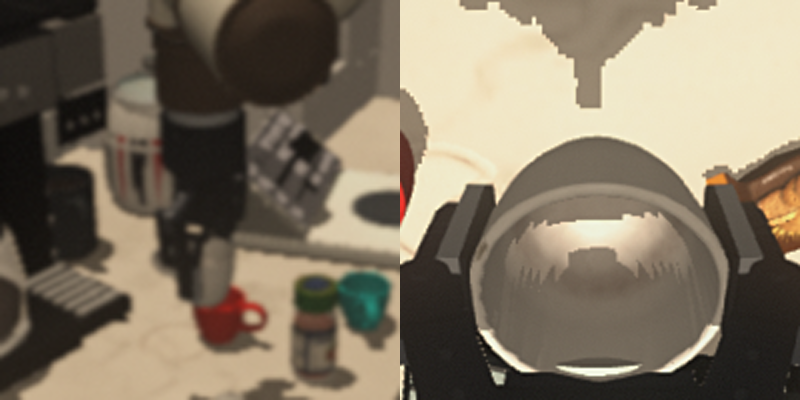

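Run:
```python
from h import *
s=arm.read_state();pose=(s["position"],s["ee_rot"]);p=s["position"]
f=lambda P:((proj("wrist",P,pose)-[160,150])*2+[400,0]).round().tolist()
for dz in(0,6,-6):
  z=p[2]+27.8+dz
  print(dz,"rim front",f((466.7,216.5,z+51)),"back",f((525.5,216.5,z+51)),"L/R",f((496,187,z+51)),f((496,246,z+51)),"foot front",f((475,216.5,z)))
print(delta(Ro.from_euler('z',9.5,degrees=True)*Ro.from_quat([0,1,0,0]),[454.5,-225.8,100]))
```

```text
0 rim front [597.0, 178.0] back [597.0, 387.0] L/R [463.0, 293.0] [732.0, 293.0] foot front [597.0, 119.0]
6 rim front [597.0, 193.0] back [597.0, 405.0] L/R [458.0, 310.0] [737.0, 310.0] foot front [597.0, 127.0]
-6 rim front [597.0, 164.0] back [597.0, 370.0] L/R [468.0, 277.0] [727.0, 277.0] foot front [597.0, 111.0]
(array([  42.2, -442.8,   -7.7]), array([ 0.02,  0.02, -1.19]))
```

The cup is held at 55.8 mm with 63 N and looks upright. Its foot is at about z=121 mm, above every obstacle, so I'll carry it over the plate.

step_arm([
  {"dr":[0,0,0],"slide":[2,-10,-10],"jaw":40},
  {"dr":[0,0,0],"slide":[5,-30,-15],"jaw":40},
  {"dr":[0,0,0],"slide":[8,-60,-15],"jaw":40},
  {"dr":[0,0,0],"slide":[12,-95,-15],"jaw":40},
  {"dr":[0,0,0],"slide":[17,-135,-15],"jaw":40},
  {"dr":[0,0,0],"slide":[22,-175,-15],"jaw":40},
  {"dr":[0,0,0],"slide":[26,-205,-15],"jaw":40},
  {"dr":[0,0,0],"slide":[28,-225,-15],"jaw":40},
])

```text
clock: 11.5
position: [466.1, -11.3, 106.3]
ee_rot: [0.001, 1.0, -0.0, -0.001]
contact_force: [-0.3, 0.0, -0.5]
gripper_width: 55.7
grasp_force: 63.6
```

step_arm([
  {"dr":[0,0,0],"slide":[1,-15,0],"jaw":40},
  {"dr":[0,0,0],"slide":[3,-45,0],"jaw":40},
  {"dr":[0,0,0],"slide":[6,-85,0],"jaw":40},
  {"dr":[0,0,0],"slide":[9,-125,0],"jaw":40},
  {"dr":[0,0,0],"slide":[11,-160,0],"jaw":40},
  {"dr":[0,0,0],"slide":[13,-190,0],"jaw":40},
  {"dr":[0,0,0],"slide":[15,-210,0],"jaw":40},
  {"dr":[0,0,0],"slide":[15,-217,0],"jaw":40},
])

```text
clock: 12.5
position: [451.9, -226.9, 106.3]
ee_rot: [0.001, 1.0, 0.0, -0.0]
contact_force: [0.4, -0.4, -0.4]
gripper_width: 55.5
grasp_force: 63.7
```

step_arm([
  {"dr":[0,0,0],"slide":[-1,1,10],"jaw":40},
  {"dr":[0,0,0],"slide":[-1,1,25],"jaw":40},
  {"dr":[0,0,0],"slide":[-1,1,42],"jaw":40},
  {"dr":[0,0,0],"slide":[-1,1,58],"jaw":40},
  {"dr":[0,0,0],"slide":[-1,1,72],"jaw":40},
  {"dr":[0,0,0],"slide":[-1,1,83],"jaw":40},
  {"dr":[0,0,0],"slide":[-1,1,91],"jaw":40},
  {"dr":[0,0,0],"slide":[-1,1,94],"jaw":40},
])

```text
clock: 13.5
position: [453.6, -224.7, 12.2]
ee_rot: [0.0, 1.0, 0.0, -0.0]
contact_force: [-0.4, 0.6, -0.9]
gripper_width: 55.9
grasp_force: 63.7
```

step_arm([
  {"dr":[0,0,0],"slide":[0,0,1],"jaw":40},
  {"dr":[0,0,0],"slide":[0,0,2],"jaw":40},
  {"dr":[0,0,0],"slide":[0,0,3],"jaw":40},
  {"dr":[0,0,0],"slide":[0,0,4],"jaw":40},
  {"dr":[0,0,0],"slide":[0,0,5],"jaw":40},
  {"dr":[0,0,0],"slide":[0,0,5],"jaw":40},
  {"dr":[0,0,0],"slide":[0,0,5],"jaw":40},
  {"dr":[0,0,0],"slide":[0,0,5],"jaw":40},
])

```text
clock: 14.5
position: [453.7, -224.8, 7.6]
ee_rot: [0.0, 1.0, -0.0, 0.0]
contact_force: [-0.6, 0.0, -1.1]
gripper_width: 55.9
grasp_force: 63.7
```

step_arm([
  {"dr":[0,0,0],"slide":[0,0,0.5],"jaw":40},
  {"dr":[0,0,0],"slide":[0,0,1],"jaw":40},
  {"dr":[0,0,0],"slide":[0,0,1.5],"jaw":40},
  {"dr":[0,0,0],"slide":[0,0,2],"jaw":40},
  {"dr":[0,0,0],"slide":[0,0,2.5],"jaw":40},
  {"dr":[0,0,0],"slide":[0,0,2.5],"jaw":40},
  {"dr":[0,0,0],"slide":[0,0,2.5],"jaw":40},
  {"dr":[0,0,0],"slide":[0,0,2.5],"jaw":40},
])

```text
clock: 15.5
position: [454.0, -224.8, 6.2]
ee_rot: [-0.0, 1.0, -0.0, 0.0]
contact_force: [-2.6, 1.7, 8.2]
gripper_width: 55.8
grasp_force: 64.1
```

The foot touched the plate at z=6.2, as predicted. Releasing.

step_arm([
  {"dr":[0,0,0],"slide":[0,0,0],"jaw":57},
  {"dr":[0,0,0],"slide":[0,0,0],"jaw":60},
  {"dr":[0,0,0],"slide":[0,0,0],"jaw":66},
  {"dr":[0,0,0],"slide":[0,0,0],"jaw":74},
  {"dr":[0,0,0],"slide":[0,0,0],"jaw":82},
  {"dr":[0,0,0],"slide":[0,0,0],"jaw":85},
  {"dr":[0,0,0],"slide":[0,0,0],"jaw":85},
  {"dr":[0,0,0],"slide":[0,0,0],"jaw":85},
])

```text
clock: 16.5
position: [453.7, -224.8, 5.1]
ee_rot: [0.0, 1.0, 0.0, 0.0]
contact_force: [-0.9, 0.3, -0.5]
gripper_width: 84.7
grasp_force: 0.0
```

step_arm([
  {"dr":[0,0,0],"slide":[0,0,-10],"jaw":85},
  {"dr":[0,0,0],"slide":[0,0,-25],"jaw":85},
  {"dr":[0,0,0],"slide":[0,0,-45],"jaw":85},
  {"dr":[0,0,0],"slide":[0,0,-70],"jaw":85},
  {"dr":[0,0,0],"slide":[0,0,-100],"jaw":85},
  {"dr":[0,0,0],"slide":[10,0,-130],"jaw":85},
  {"dr":[0,0,0],"slide":[25,0,-155],"jaw":85},
  {"dr":[0,0,0],"slide":[30,0,-165],"jaw":85},
])

```text
clock: 17.5
position: [424.0, -224.9, 172.7]
ee_rot: [0.0, 1.0, -0.0, 0.002]
contact_force: [0.2, 1.0, 0.3]
gripper_width: 85.2
grasp_force: 0.0
```

Run:
```python
from warm import *
s=arm.read_state();b=optics.get_image("wrist");cv2.imwrite("pics/w6.png",b);cv2.imwrite("pics/w6b.png",cv2.resize(b[120:360,120:440],(800,600),interpolation=cv2.INTER_CUBIC))
np.savez("w6.npz",p=s["position"],q=s["ee_rot"]);print(s["clock"],s["position"],s["contact_force"])
yt=23.5
R33=None
def target(y,h,tilt,su=0):  # true tip at panel (su,y,h); reported TCP is 42 mm further along tool z
    zt=np.sin(np.radians(tilt))*ex-np.cos(np.radians(tilt))*ez; yt=ey; xt=np.cross(yt,zt)
    return Ro.from_matrix(np.c_[xt,yt,zt]),O+su*U+y*ey+h*N+42*zt
for h in(100,75,10):
    R,p=target(-29.8,h,33);print(h,p.round(1),delta(R,p,s))
```

```text
plate [ 221  164   74   70 4071] [257.31196266 198.77745026] [ 452.74567516 -225.4723021    34.        ]
circle 454.7245178222656 -225.7716522216797 50.652252197265625
front [ 415.49910109 -335.1151117    30.        ] [ 378.21146106 -129.57693927   30.        ] 10.282465263239617
track [ 602.06091672 -276.01872613   78.        ] [ 578.27334135 -131.62964436   78.        ] 146.33542180215116 9.355237075679213
17.5 [ 423.96464165 -224.94234239  172.72807693] [0.23872913 1.00623283 0.29925774]
100 [ 554.6 -239.3  121.6] (array([-130.4,  -14.3,   51.7]), array([-0.35, -4.08, -1.15]))
75 [ 569.8 -236.7  101.9] (array([-145.5,  -11.7,   71.5]), array([-0.35, -4.08, -1.15]))
10 [ 609.3 -230.1   50.7] (array([-184.8,   -5. ,  122.9]), array([-0.35, -4.08, -1.15]))
```

View pics/w6b.png

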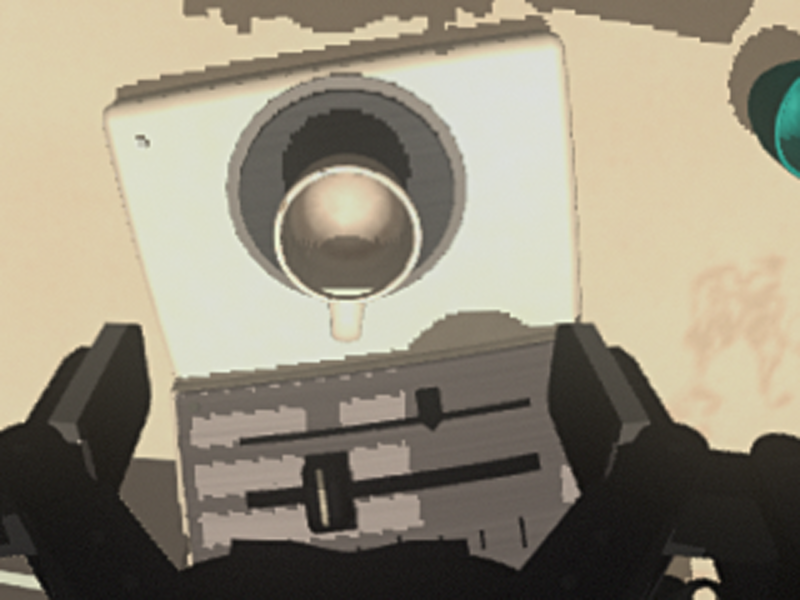

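The wrist view shows the cup upright and near the middle of the plate (rim centred at (347,233) in the crop), with the grip at (327,495) and the pointer at (429,408) unchanged. Next I'll work out the tilted approach to the grip.

```bash
cat > tgt.py <<'E'
from warm import *
def target(y,h,tilt=35,su=0):
    zt=np.sin(np.radians(tilt))*ex-np.cos(np.radians(tilt))*ez; xt=np.cross(ey,zt)
    return Ro.from_matrix(np.c_[xt,ey,zt]),O+su*U+y*ey+h*N+42*zt
E
python3 - <<'E' | tail -12
from tgt import *
d6=np.load("w6.npz");ps=(d6["p"],d6["q"])
f=lambda x,y:(120+x/2.5,120+y/2.5)
print("cup",plane("wrist",f(347,233),85,ps),"ptr",panel(f(429,408),6,pose=ps),"grip",panel(f(322,498),32.5,pose=ps))
R,p=target(-29.8,100);S,D=delta(R,p);print(p,S,D)
for h in(60,30,12):
  R2,p2=target(-29.8,h);print(h,R.inv().apply(p2-p).round(1))
R2,p2=target(23.5,12);R1,p1=target(-29.8,12);print(R.inv().apply(p2-p1))
E
```

```text
plate [ 221  164   74   70 4071] [257.31196266 198.77745026] [ 452.74557819 -225.4721655    34.        ]
circle 454.7244567871094 -225.7715606689453 50.65226745605469
front [ 415.49894466 -335.11492377   30.        ] [ 378.21142991 -129.57677867   30.        ] 10.282432791771695
track [ 602.06077137 -276.01867331   78.        ] [ 578.27329832 -131.62958802   78.        ] 146.33540865253562 9.355197323150072
cup [ 452.84567368 -225.19178739   85.        ] ptr [-33.7  23. ] grip [  1.1 -30.1]
[ 555.82945438 -239.06675852  122.3966895 ] [-131.6  -13.9   51.3] [-0.37 -4.33 -1.15]
60 [-2.1 -0.  39.9]
30 [-3.7 -0.  69.9]
12 [-4.6 -0.  87.9]
[ 1.35707201e-14  5.33000000e+01 -8.42870491e-15]
```

step_arm([
  {"dr":[-0.05,-0.6,-0.16],"slide":[-15,-2,3],"jaw":60},
  {"dr":[-0.12,-1.3,-0.35],"slide":[-35,-4,8],"jaw":50},
  {"dr":[-0.18,-2.1,-0.56],"slide":[-60,-7,17],"jaw":50},
  {"dr":[-0.25,-2.9,-0.77],"slide":[-85,-9,28],"jaw":50},
  {"dr":[-0.31,-3.6,-0.96],"slide":[-108,-11,39],"jaw":50},
  {"dr":[-0.35,-4.1,-1.09],"slide":[-123,-13,46],"jaw":50},
  {"dr":[-0.37,-4.33,-1.15],"slide":[-131,-14,51],"jaw":50},
  {"dr":[-0.37,-4.33,-1.15],"slide":[-132,-14,51],"jaw":50},
])

```text
clock: 18.55
position: [555.2, -239.2, 117.6]
ee_rot: [-0.078, 0.952, 0.026, 0.296]
contact_force: [-0.4, -0.0, 0.3]
gripper_width: 49.8
grasp_force: 0.0
```

```bash
python3 - <<'E' | tail -4
from tgt import *
s=arm.read_state();b=optics.get_image("wrist");cv2.imwrite("pics/w7.png",b);ps=(s["position"],s["ee_rot"])
print(s["clock"],s["position"],s["gripper_width"])
# predicted pixels of grip-line ends/pointer, and brightness check around (white line)
for y in(-35,-32.5,-30,-27.5,-25):
    u=proj("wrist",O+y*ey+32.5*N,ps);print(y,u.round(),b[int(u[1])-1:int(u[1])+2,int(round(u[0]))].max(),end=" | ")
print()
print([ (k,delta(*target(-30,h),s)) for k,h in(("h30",30),("h12",12))])
E
```

```text
track [ 601.86925987 -276.29417215   78.        ] [ 578.22431793 -131.83825189   78.        ] 146.37826401841045 9.295896879045845
18.55 [ 555.21326001 -239.18476096  117.56294164] 49.78605598754377
-35 [252. 221.] 61 | -32.5 [255. 221.] 56 | -30 [259. 221.] 226 | -27.5 [262. 221.] 57 | -25 [265. 221.] 57 | 
[('h30', (array([-7.3, -0.4, 66.1]), array([ 0.01, -0.05, -0.02]))), ('h12', (array([-8.3, -0.4, 84.1]), array([ 0.01, -0.05, -0.02])))]
```

step_arm([
  {"dr":[0,0,0],"slide":[-7,0,8],"jaw":50},
  {"dr":[0,0,0],"slide":[-8,0,20],"jaw":50},
  {"dr":[0,0,0],"slide":[-8,0,34],"jaw":50},
  {"dr":[0,0,0],"slide":[-8,0,46],"jaw":50},
  {"dr":[0,0,0],"slide":[-8,0,56],"jaw":50},
  {"dr":[0,0,0],"slide":[-8,0,62],"jaw":50},
  {"dr":[0,0,0],"slide":[-8,0,66],"jaw":50},
  {"dr":[0,0,0],"slide":[-8,0,66],"jaw":50},
])

```text
clock: 19.6
position: [599.3, -231.5, 69.3]
ee_rot: [-0.079, 0.951, 0.025, 0.297]
contact_force: [-0.1, 0.5, 0.4]
gripper_width: 50.2
grasp_force: 0.0
```

```bash
python3 - <<'E' | tail -3
from tgt import *
s=arm.read_state();b=optics.get_image("wrist");cv2.imwrite("pics/w8.png",b)
print(s["clock"],s["position"],s["gripper_width"],s["contact_force"])
X=s["position"]-42*Ro.from_quat(s["ee_rot"]).as_matrix()[:,2]-O;print("tip panel",X@U,X@ey,X@N)
print([ (k,delta(*target(-30,h),s)) for k,h in(("h14",14),("h12",12))])
E
```

```text
19.6 [ 599.27076583 -231.46860808   69.32947815] 50.16173201507314 [-0.07197305  0.53891625  0.35598657]
tip panel 2.4416688553909527 -29.44441827193931 30.89693186066978
[('h14', (array([ 1.3, -0.6, 17. ]), array([ 0.01, -0.03, -0.  ]))), ('h12', (array([ 1.2, -0.6, 19. ]), array([ 0.01, -0.03, -0.  ])))]
```

step_arm([
  {"dr":[0,0,0],"slide":[1,-0.5,4],"jaw":50},
  {"dr":[0,0,0],"slide":[1,-0.5,8],"jaw":50},
  {"dr":[0,0,0],"slide":[1,-0.5,12],"jaw":50},
  {"dr":[0,0,0],"slide":[1,-0.5,15],"jaw":50},
  {"dr":[0,0,0],"slide":[1,-0.5,17],"jaw":50},
  {"dr":[0,0,0],"slide":[1,-0.5,18],"jaw":50},
  {"dr":[0,0,0],"slide":[1,-0.5,18],"jaw":50},
  {"dr":[0,0,0],"slide":[1,-0.5,18],"jaw":50},
])

```text
clock: 20.65
position: [608.7, -230.4, 54.2]
ee_rot: [-0.079, 0.951, 0.025, 0.297]
contact_force: [-0.2, -0.3, -0.5]
gripper_width: 50.0
grasp_force: 0.0
```

step_arm([
  {"dr":[0,0,0],"slide":[0,0,0],"jaw":40},
  {"dr":[0,0,0],"slide":[0,0,0],"jaw":32},
  {"dr":[0,0,0],"slide":[0,0,0],"jaw":26},
  {"dr":[0,0,0],"slide":[0,0,0],"jaw":22},
  {"dr":[0,0,0],"slide":[0,0,0],"jaw":18},
  {"dr":[0,0,0],"slide":[0,0,0],"jaw":14},
  {"dr":[0,0,0],"slide":[0,0,0],"jaw":12},
  {"dr":[0,0,0],"slide":[0,0,0],"jaw":12},
])

```text
clock: 21.65
position: [608.6, -230.8, 54.3]
ee_rot: [-0.079, 0.951, 0.025, 0.298]
contact_force: [-1.7, -2.8, 2.4]
gripper_width: 16.9
grasp_force: 60.0
```

The grip is held (16.9 mm, 60 N). Sliding it +53 mm along the track.

step_arm([
  {"dr":[0,0,0],"slide":[0,3,0],"jaw":12},
  {"dr":[0,0,0],"slide":[0,10,0],"jaw":12},
  {"dr":[0,0,0],"slide":[0,19,0],"jaw":12},
  {"dr":[0,0,0],"slide":[0,29,0],"jaw":12},
  {"dr":[0,0,0],"slide":[0,39,0],"jaw":12},
  {"dr":[0,0,0],"slide":[0,47,0],"jaw":12},
  {"dr":[0,0,0],"slide":[0,52,0],"jaw":12},
  {"dr":[0,0,0],"slide":[0,53.5,0],"jaw":12},
])

```text
clock: 22.65
position: [599.8, -177.1, 54.2]
ee_rot: [-0.079, 0.951, 0.025, 0.297]
contact_force: [-4.1, -2.7, 4.6]
gripper_width: 16.9
grasp_force: 60.5
```

```bash
python3 - <<'E' | tail -3
from tgt import *
s=arm.read_state();b=optics.get_image("wrist");cv2.imwrite("pics/w9.png",b);ps=(s["position"],s["ee_rot"])
X=s["position"]-42*Ro.from_quat(s["ee_rot"]).as_matrix()[:,2]-O;print("tip panel",X@U,X@ey,X@N,s["contact_force"],s["grasp_force"])
# pointer: dark run along y at 34 mm down slope, height 6
ys=np.arange(5,45,1.);v=[int(b[tuple(np.round(proj("wrist",O-36*U+y*ey+6*N,ps)[::-1]).astype(int))].max()) for y in ys];print(list(zip(ys.astype(int),v)))
ys=np.arange(10,38,.5);v=[(y,int(b[tuple(np.round(proj("wrist",O+y*ey+32.5*N,ps)[::-1]).astype(int))].max())) for y in ys];print([q for q in v if q[1]>120],proj("wrist",O+23.5*ey+32.5*N,ps))
E
```

```text
tip panel 0.6296984837507456 24.08774495107214 13.169426240249576 [-4.09720886 -2.65316325  4.6472532 ] 60.459465980529785
[(np.int64(5), 126), (np.int64(6), 127), (np.int64(7), 127), (np.int64(8), 126), (np.int64(9), 126), (np.int64(10), 127), (np.int64(11), 127), (np.int64(12), 127), (np.int64(13), 126), (np.int64(14), 126), (np.int64(15), 125), (np.int64(16), 129), (np.int64(17), 45), (np.int64(18), 40), (np.int64(19), 42), (np.int64(20), 42), (np.int64(21), 41), (np.int64(22), 40), (np.int64(23), 40), (np.int64(24), 38), (np.int64(25), 38), (np.int64(26), 39), (np.int64(27), 36), (np.int64(28), 46), (np.int64(29), 130), (np.int64(30), 128), (np.int64(31), 127), (np.int64(32), 127), (np.int64(33), 129), (np.int64(34), 128), (np.int64(35), 128), (np.int64(36), 128), (np.int64(37), 127), (np.int64(38), 128), (np.int64(39), 129), (np.int64(40), 127), (np.int64(41), 127), (np.int64(42), 127), (np.int64(43), 129), (np.int64(44), 127)]
[(np.float64(23.5), 153), (np.float64(24.0), 151), (np.float64(24.5), 150), (np.float64(25.0), 133)] [258.22884569 273.88431169]
```

The pointer reads about 22.8 mm and the grip about 24.2 mm. I'll trim 1 mm, release and back out along the tool axis.

step_arm([
  {"dr":[0,0,0],"slide":[0,-1,0],"jaw":12},
  {"dr":[0,0,0],"slide":[0,-1,0],"jaw":12},
  {"dr":[0,0,0],"slide":[0,-1,0],"jaw":24},
  {"dr":[0,0,0],"slide":[0,-1,0],"jaw":36},
  {"dr":[0,0,0],"slide":[0,-1,0],"jaw":46},
  {"dr":[0,0,0],"slide":[0,-1,0],"jaw":50},
  {"dr":[0,0,0],"slide":[0,-1,0],"jaw":50},
  {"dr":[0,0,0],"slide":[0,-1,-3],"jaw":50},
])

```text
clock: 23.7
position: [598.1, -178.8, 56.5]
ee_rot: [-0.079, 0.951, 0.025, 0.297]
contact_force: [-0.5, -0.3, 0.8]
gripper_width: 50.1
grasp_force: 0.0
```

step_arm([
  {"dr":[0,0,0],"slide":[0,0,-6],"jaw":50},
  {"dr":[0,0,0],"slide":[0,0,-15],"jaw":50},
  {"dr":[0,0,0],"slide":[0,0,-28],"jaw":50},
  {"dr":[0,0,0],"slide":[0,0,-43],"jaw":50},
  {"dr":[0,0,0],"slide":[0,0,-60],"jaw":50},
  {"dr":[0,0,0],"slide":[0,0,-75],"jaw":50},
  {"dr":[0,0,0],"slide":[0,0,-87],"jaw":50},
  {"dr":[0,0,0],"slide":[0,0,-90],"jaw":50},
])

```text
clock: 24.7
position: [547.6, -187.6, 131.7]
ee_rot: [-0.079, 0.951, 0.025, 0.298]
contact_force: [0.9, -0.0, -0.2]
gripper_width: 49.8
grasp_force: 0.0
```

```bash
python3 - <<'E' | tail -5
from tgt import *
s=arm.read_state();b=optics.get_image("wrist");cv2.imwrite("pics/w10.png",b);ps=(s["position"],s["ee_rot"])
px=lambda P:int(b[tuple(np.round(proj("wrist",P,ps)[::-1]).astype(int))].max())
ys=np.arange(5,45,.5)
print("ptr dark",[y for y in ys if px(O-36*U+y*ey+6*N)<70])
print("grip line",[(y,px(O+y*ey+32.5*N)) for y in ys if px(O+y*ey+32.5*N)>110])
print(s["clock"],s["contact_force"],s["gripper_width"],s["grasp_force"])
t=optics.get_image("side");c0=cv2.imread("pics/side0.png")
# cup bright rim check in wrist: circle at rim z=85
m=np.zeros(b.shape[:2],np.uint8);c=proj("wrist",(452.8,-225.2,85),ps);print("cup rim centre expected px",c,[px((452.8+28.5*np.cos(a),-225.2+28.5*np.sin(a),85)) for a in np.arange(0,6.2,.8)])
E
```

```text
track [ 601.86933451 -276.29587567   78.        ] [ 578.22497732 -131.83919442   78.        ] 146.37892056053673 9.295622888450808
ptr dark [np.float64(17.5), np.float64(18.0), np.float64(18.5), np.float64(19.0), np.float64(19.5), np.float64(20.0), np.float64(20.5), np.float64(21.0), np.float64(21.5), np.float64(22.0), np.float64(22.5), np.float64(23.0), np.float64(23.5), np.float64(24.0), np.float64(24.5), np.float64(25.0), np.float64(25.5), np.float64(26.0), np.float64(26.5), np.float64(27.0), np.float64(27.5)]
grip line [(np.float64(5.0), 195), (np.float64(5.5), 195), (np.float64(6.0), 196), (np.float64(6.5), 196), (np.float64(7.0), 195), (np.float64(7.5), 196), (np.float64(8.0), 196), (np.float64(8.5), 195), (np.float64(9.0), 195), (np.float64(9.5), 195), (np.float64(10.0), 196), (np.float64(10.5), 197), (np.float64(11.0), 197), (np.float64(11.5), 201), (np.float64(12.0), 188), (np.float64(12.5), 188), (np.float64(13.0), 118), (np.float64(13.5), 118), (np.float64(23.0), 132), (np.float64(23.5), 132), (np.float64(24.0), 149), (np.float64(34.0), 128), (np.float64(34.5), 125), (np.float64(35.0), 125), (np.float64(35.5), 125), (np.float64(36.0), 122), (np.float64(36.5), 122), (np.float64(37.0), 125), (np.float64(37.5), 124), (np.float64(38.0), 124), (np.float64(38.5), 124), (np.float64(39.0), 123), (np.float64(39.5), 123), (np.float64(40.0), 124), (np.float64(40.5), 123), (np.float64(41.0), 123), (np.float64(41.5), 124), (np.float64(42.0), 124), (np.float64(42.5), 124), (np.float64(43.0), 124), (np.float64(43.5), 124), (np.float64(44.0), 124), (np.float64(44.5), 125)]
24.7 [ 0.92057285 -0.03807875 -0.21377168] 49.75490334444321 0.0
cup rim centre expected px [218.93286179  51.00140057] [155, 242, 98, 116, 136, 89, 140, 148]
```

The grip is at 23.5 and the pointer at 22.5, so they are level within about 1 mm and the pointer hasn't moved. One numeric check of the cup, then I'll hand in.

```bash
python3 - <<'E' | tail -2
from tgt import *
s=arm.read_state();ps=(s["position"],s["ee_rot"]);b=cv2.imread("pics/w10.png");g=cv2.cvtColor(b,cv2.COLOR_BGR2GRAY)
R=lambda r,z:np.mean([g[tuple(np.clip(np.round(proj("wrist",(452.8+dx+r*np.cos(a),-225.2+dy+r*np.sin(a),z),ps)[::-1]).astype(int),0,[383,511]))] for a in np.arange(0,6.28,.05)])
res=[]
for dx in range(-14,15,2):
  for dy in range(-14,15,2): res.append((R(28.5,85)-(R(31.5,85)+R(25,85))/2,dx,dy))
res.sort(reverse=True);print(res[:3])
E
```

```text
front [ 415.19117871 -335.20064168   30.        ] [ 378.10349034 -129.59982446   30.        ] 10.225442780178728
track [ 601.86958237 -276.29552695   78.        ] [ 578.22505818 -131.83894773   78.        ] 146.37884684412555 9.295693849308583Traceback (most recent call last):
  File "<stdin>", line 6, in <module>
  File "<stdin>", line 3, in <lambda>
  File "h.py", line 14, in proj
    c=optics.camera_info(n);K=c["camera_matrix"]
ValueError: time passes only in moves, steps and waits
```

step_arm([
  {"dr":[0,0.3,0],"slide":[5,0,-8],"jaw":50},
  {"dr":[0,0.8,0],"slide":[12,0,-20],"jaw":50},
  {"dr":[0,1.5,0],"slide":[25,0,-40],"jaw":50},
  {"dr":[0,2.3,0],"slide":[40,0,-65],"jaw":50},
  {"dr":[0,3.1,0],"slide":[55,0,-90],"jaw":50},
  {"dr":[0,3.8,0],"slide":[65,0,-110],"jaw":50},
  {"dr":[0,4.3,0],"slide":[70,0,-120],"jaw":50},
  {"dr":[0,4.3,0],"slide":[70,0,-120],"jaw":50},
])

```text
clock: 25.8
position: [424.4, -208.1, 188.8]
ee_rot: [-0.083, 0.997, 0.001, 0.003]
contact_force: [-0.3, -0.7, -0.3]
gripper_width: 50.0
grasp_force: 0.0
```

Run:
```python
from h import *
s=arm.read_state();b=optics.get_image("wrist");ps=(s["position"],s["ee_rot"]);cv2.imwrite("pics/w11.png",b)
g=cv2.cvtColor(b,cv2.COLOR_BGR2GRAY);print(s["clock"],s["position"],s["contact_force"])
c=proj("wrist",(452.8,-225.2,85),ps);e=proj("wrist",(452.8,-195.7,85),ps);r=np.hypot(*(e-c));print("expected",c,r)
H=cv2.HoughCircles(g,cv2.HOUGH_GRADIENT,1,5,param1=120,param2=12,minRadius=int(r*.85),maxRadius=int(r*1.15))
H=[q for q in H[0] if np.hypot(*(q[:2]-c))<30][:3] if H is not None else [];print(H,[plane("wrist",q[:2],85,ps).round(1) for q in H])
```

```text
25.8 [ 424.41105087 -208.08289973  188.84107582] [-0.32413948 -0.71224704 -0.3458961 ]
expected [237.7608604  203.57125725] 28.691535635962545
[array([237.5, 203.5,  25.7], dtype=float32), array([237.5, 209.5,  29.2], dtype=float32), array([243.5, 202.5,  31.4], dtype=float32)] [array([ 452.8, -225.5,   85. ]), array([ 459.3, -224.5,   85. ]), array([ 450.7, -219.6,   85. ])]
```

The cup's rim is exactly where I placed it, so I'm handing in.

```bash
python3 -c "
from bench import arm
print(arm.job_done())"
```

```text
the job is handed in; nothing more can be done
None
```

I handed the job in at 25.8 s: the white cup stands on the warmer plate about 2 mm from its centre, and the heat grip is level with the pointer to within about 1 mm. I measured both from wrist pictures after letting go; the hand-in returned no verdict.

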